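# Turn up the warming tray under the coffee by one click

## Robot

A 6-joint arm with a two-finger parallel gripper is mounted at the origin on a cart in front of the work surface, level with it; the furniture and walls round the work are solid. World frame = base frame: x ahead of the robot, y to its left, z up, the work surface at z = 0. Lengths are in mm, angles in rad, forces in N, time in s.
With the tool pointing down it reaches from about 325 to 875 mm from the base axis. Payload 4.4 kg.
Tool frame: the origin (TCP) lies on the centre line of the jaws, within the pads' length; the fingertips stand ahead of it and the grasp point (between the pads) lies 6 mm ahead of it (ctrl.tcp_to_tips is the z of the fingertips in the tool frame, in mm); z points along the fingers, y is the line along which they close (so a half turn about z gives the same grasp; the last joint's range is limited). The gripper opens to 85 mm and grips with 20 to 120 N. Pads are 22 mm wide; open, the fingers measure 114 mm over their backs; the gripper's body (76 mm by 85 mm) begins 54 mm behind the grasp point. The pads swing forward as they close: fully open they stand 13 mm farther back than shut.
Start: joints at [1.056, 0.207, 1.542, -0, 1.393, -0.15], TCP at [204.611, 537.366, 256.282] pointing down, gripper open.
Joint ranges: [-2.73, 2.73], [-0.86, 2.22], [0.23, 2.46], [-1.11, 4.25], [0.08, 2.63], [-2.82, 2.82]. Speed limits (rad/s): [2.79, 2.79, 3.14, 3.14, 3.14, 3.14].

## Interface

Orientations are given as a 3x3 rotation matrix whose columns are the frame's x, y, z axes.
In Python, from plant import ctrl, sensors, optics gives the robot as it stands. Calls block until the motion is done:
- ctrl.move_ptp(position, orientation): joint-space move of the TCP to a pose.
- ctrl.move_l(position, rot=None, vel=150, threshold=None): straight line of the TCP; rot=None keeps the orientation; vel is the mean speed in mm/s. With threshold (N) it stops when the force on the tool has changed by that much, and returns True; else False.
- ctrl.set_joints(angles): joint-space move.
- ctrl.gripper_to(opening, force=None): finger opening in mm; force is the grip in N (None keeps the last); returns when the fingers have stopped.
- ctrl.hold(seconds).
- ctrl.solve_ik(position, orientation): joint angles nearest the present ones, or None.
- sensors.read_state(): the state.
- optics.grab_frame(name): name is "scene" or "top" or "wrist"; returns (picture, depth): 400x640x3 uint8, red, green, blue; 400x640 float32, mm along the optical axis (not along the pixel's ray), 0 where there is no reading.
- optics.camera_params(name): a dict with "mtx" (3x3 intrinsics, pixels), "R" (3x3) and "t" (3): a world point X has camera coordinates R X + t; the wrist camera has in their place "T_tool_cam" (4x4, takes a point from camera to tool coordinates, whose origin is the TCP and whose axes are the flange's). Camera axes: x right, y down, z forward; pixel columns grow to the right and rows downward; lengths in mm; the calibration is good to about 2 mm. A picture is of the moment at which its call begins: read the wrist's pose just before it. camera_params takes no time and is no camera call.
A pose or a line that the arm cannot do raises ctrl.MotionError and nothing moves.
- ctrl.finish_job(): hands the job in; it is judged then, once.
The state is a dict: "t": time; "q": joint angles; "qvel": joint speeds; "tau": joint torques, N m; "eef_pos": TCP position; "eef_rot": TCP orientation; "force": force on the tool from outside, world axes, zero at the start; "wrist_torque": the same for the moment, N m; "grip_width": finger opening in mm; "grasp_force": force on a finger pad.
Only numpy, scipy, OpenCV 4.12 (cv2) and the standard library are available. Lean on these libraries where they do the work, as an engineer would, in place of code of your own. Each camera call takes 0.05 s, during which the arm holds its last target. There are 200 camera calls.

## Task

The coffee in the glass carafe is going cold: press the red rocker switch of the warming tray over to on, and with a fingertip on top of it roll the ridged heat wheel in front of the carafe one click warmer, to the right, so that it rests in the very next notch from where it stands now. Leave the heat wheel of the other zone as it is. Neither lift nor push aside the carafe, the bowl or anything that stands round the tray.

Things in the scene. Friction and masses are not known exactly. Their poses are not given: they have to be found in the camera images.
- warming_tray: Fixed two-zone warming tray, 270 x 380 mm; dark case, black glass top. Origin on the worktop under its centre; x to its back, y to its left, z up. Aluminium control strip along the front, face 60 mm high: left wheel at (-105, 90) mm, rocker at (-105, 0), right wheel at (-105, -90). Each wheel serves the zone straight behind it; things on the zones stay 70 mm behind the line of the wheels.
- left_wheel_top (a point): Fixed topmost point of the left heat wheel, 71 mm above the worktop: a grey knurled edge wheel, radius 31 mm, 16 mm wide, axle along the tray's x, 31 mm below this point; its top 11 mm stand out of the strip. A fingertip that presses on it from above with 5 to 15 N (friction about 1) and moves sideways along the tray's y carries the rim along with it.
- right_wheel_top (a point): The same point of the right heat wheel. Both wheels: one click is 0.45 rad, 14 mm of rim; about 1.6 N at the rim lifts it out of a notch; let go past half a click it snaps on into the next one, before that it falls back. Orange bars on the rim, one for each notch, wider for warmer: the bar at the top, between two white marks, is the present setting.
- heat_left (a joint): Angle of the left heat wheel, rad: notches at 0 (coolest), 0.45, 0.90, 1.35 and 1.80 (warmest). It grows as the top of the rim moves to the right (tray -y). Starts at rest in the second or third notch (0.45 or 0.90).
- heat_right (a joint): The same for the right heat wheel.
- left_rim (a point): A point on the rim of the left wheel, 31 mm from its axle, that turns with it (at the top when heat_left is 0); one click moves it by 13.8 mm.
- right_rim (a point): The same on the right wheel.
- power (a joint): Rocker switch, rad: -0.2 off (start), +0.2 on. It snaps over past 0 and stays.
- power_on_end (a point): White dot on the top of the right half of the red rocker switch, 14.5 mm to the right (tray -y) of its pivot. The rocker is 44 mm long along the tray's y and 20 mm wide; off, its right end stands up to 73 mm above the worktop, and pressed straight down by about 6 mm (3 to 5 N) it goes on; then that end stands 64 mm high.
- power_off_end (a point): The same point on the left half of the rocker, low when it is off.
- left_zone (a point): Centre of the left warming zone (a ring of 150 mm) on the glass, 63 mm above the worktop.
- right_zone (a point): Centre of the right warming zone.
- carafe: Glass coffee carafe with black lid and handle, 132 mm wide, 137 mm high, stands loose on one of the two zones; origin under it, within 35 mm of the zone's centre. Must stay where it is.
- white_bowl: White bowl, 126 mm wide, 62 mm high, stands loose on the other zone; origin under its centre. Must stay where it is.
- red_mug: Red mug, 82 mm wide, 85 mm high, to the right of the tray; origin under it. Leave alone.
- milk_half: Small white and blue milk carton, 60 x 60 mm, 110 mm high, to the right of the tray; origin under it. Leave alone.
- jar_cream: White jar with a blue label, 70 mm wide, 79 mm high, to the left of the tray; origin under it. Leave alone.
- wood_dish: Small dark wooden dish with a few pale tablets, 93 mm wide, 27 mm high, further to the right; origin under its centre. Leave alone.

How it is judged (in metres and radians):
At the end, for the whole second after the job is handed in: Rocker on (over 0.15 rad); the wheel in front of the carafe rests within 0.12 rad of the next notch above its start (rim moved 9.5 to 18 mm); the other wheel's rim within 4 mm of its start; carafe and bowl upright, within 20 mm of where they stood (value of joint power above 0.15 rad and ((horizontal distance between carafe and left_zone below 0.06 m and value of joint heat_left between 0.78 and 1.02 rad and distance of left_rim from where it was at the start of the episode between 0.0095 and 0.018 m and distance of right_rim from where it was at the start of the episode below 0.004 m) or (horizontal distance between carafe and left_zone below 0.06 m and value of joint heat_left between 1.23 and 1.47 rad and distance of left_rim from where it was at the start of the episode between 0.0095 and 0.018 m and distance of right_rim from where it was at the start of the episode below 0.004 m) or (horizontal distance between carafe and right_zone below 0.06 m and value of joint heat_right between 0.78 and 1.02 rad and distance of right_rim from where it was at the start of the episode between 0.0095 and 0.018 m and distance of left_rim from where it was at the start of the episode below 0.004 m) or (horizontal distance between carafe and right_zone below 0.06 m and value of joint heat_right between 1.23 and 1.47 rad and distance of right_rim from where it was at the start of the episode between 0.0095 and 0.018 m and distance of left_rim from where it was at the start of the episode below 0.004 m)) and velocity of joint heat_left between -0.2 and 0.2 rad/s and velocity of joint heat_right between -0.2 and 0.2 rad/s and distance of each of carafe, white_bowl from where it was at the start of the episode below 0.02 m and angle between each of carafe, white_bowl's own z axis and vertical below 0.1 rad); the robot touches nothing.
It fails at once if the carafe or the bowl is lifted or pushed about (20 mm) (distance of any of carafe, white_bowl from where it was at the start of the episode above 0.02 m).
It fails at once if the other zone's wheel is turned by more than half a click ((horizontal distance between carafe and left_zone below 0.06 m and distance of right_rim from where it was at the start of the episode above 0.009 m) or (horizontal distance between carafe and right_zone below 0.06 m and distance of left_rim from where it was at the start of the episode above 0.009 m)).
It fails at once if something that stands round the tray is moved by more than 25 mm (distance of any of red_mug, milk_half, jar_cream, wood_dish from where it was at the start of the episode above 0.025 m).
It also fails if it takes over 35 s, if anything falls off the work surface, if the arm or the gripper's body presses on something with over 40 N, if the wrist force passes 120 N, or if a joint passes its speed limit or range.

## Working session

There is one attempt and no reset: what is moved stays moved. The work goes in short steps, each a Python script; the robot and the scene stay as the last script left them, time stands still between calls to the robot, and variables do not carry over. Pictures are saved under pics/ and viewed, at most 10 in all, crops included, and the job is handed in when it is done.

```bash
mkdir -p pics; ls
python3 - <<'E'
from plant import ctrl, sensors, optics
import cv2,numpy as np
for n in("scene","top"):
    p,d=optics.grab_frame(n); cv2.imwrite(f"pics/{n}0.png",p[:,:,::-1]); np.savez(f"{n}0.npz",p=p,d=d)
    c=optics.camera_params(n); print(n,c)
print(ctrl.tcp_to_tips,sensors.read_state()["t"],sensors.read_state()["eef_rot"])
E
```

```text
pics
scene {'mtx': array([[468.24532766,   0.        , 311.66493703],
       [  0.        , 468.24532766, 201.59635544],
       [  0.        ,   0.        ,   1.        ]]), 'R': array([[ 0.49880785, -0.86669293,  0.00583855],
       [-0.65600688, -0.38193709, -0.65098313],
       [ 0.56643243,  0.32088537, -0.75906975]]), 't': array([-400.9598711 ,  334.25188352, 1397.89215756])}
top {'mtx': array([[468.38706389,   0.        , 319.3894134 ],
       [  0.        , 468.38706389, 207.15156615],
       [  0.        ,   0.        ,   1.        ]]), 'R': array([[-0.43812599, -0.8989064 ,  0.0035927 ],
       [-0.84762559,  0.41179447, -0.33459853],
       [ 0.29929331, -0.14964157, -0.94235392]]), 't': array([  93.02255674,  532.14810959, 1420.05395896])}
25.0 0.1 [[-9.34554266e-01  3.55819071e-01 -1.05444174e-03]
 [ 3.55820484e-01  9.34552487e-01 -1.85249830e-03]
 [ 3.26276921e-04 -2.10645216e-03 -9.99997728e-01]]
```

View pics/scene0.png

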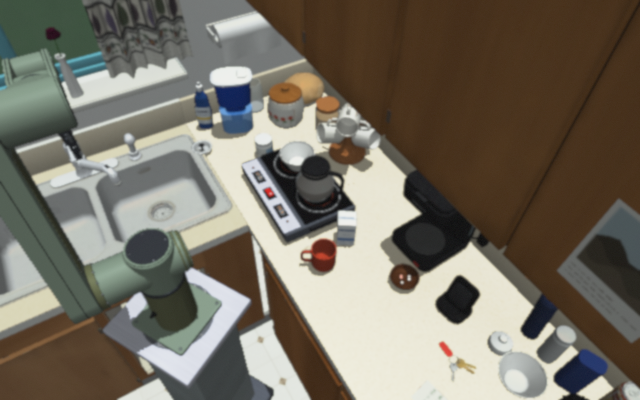

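View pics/top0.png

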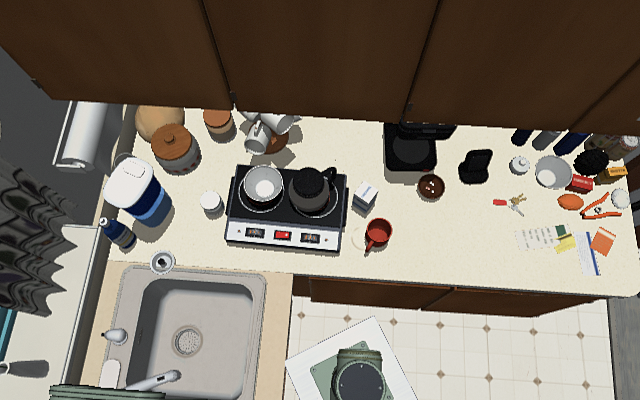

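The top view shows the rocker at about (283,235), the left wheel at (255,232) and the right wheel at (311,238). The carafe is at (311,190), on the right zone, so the right wheel is the one to turn. I'll localise these coarsely, then look with the wrist camera.

```bash
cat > h.py <<'E'
from plant import ctrl, sensors, optics
import cv2,numpy as np
def ray(c,uv,z):
    d=np.linalg.inv(c["mtx"])@[uv[0],uv[1],1]; R=c["R"]; o=-R.T@c["t"]; d=R.T@d
    return o+d*(z-o[2])/d[2]
def proj(c,X):
    x=c["mtx"]@(c["R"]@np.array(X,float)+c["t"]); return x[:2]/x[2]
def wristcam():
    s=sensors.read_state(); c=optics.camera_params("wrist")
    T=np.eye(4); T[:3,:3]=s["eef_rot"]; T[:3,3]=s["eef_pos"]
    W=np.linalg.inv(T@c["T_tool_cam"]); return dict(mtx=c["mtx"],R=W[:3,:3],t=W[:3,3])
def red(p,lo=0):
    h=cv2.cvtColor(p,cv2.COLOR_RGB2HSV)
    return (((h[:,:,0]<8)|(h[:,:,0]>172))&(h[:,:,1]>150)&(h[:,:,2]>80)).astype(np.uint8)
E
python3 - <<'E'
from h import *
f=np.load("top0.npz"); p=f["p"]; c=optics.camera_params("top")
m=red(p); n,l,s,ce=cv2.connectedComponentsWithStats(m)
for i in range(1,n):
    if s[i,4]>30: print(s[i],ce[i],ray(c,ce[i],67))
# strip: bright low-sat inside ROI, at z=60
h=cv2.cvtColor(p,cv2.COLOR_RGB2HSV); 
roi=np.zeros(m.shape,np.uint8); roi[205:256,222:348]=1
d=f["d"]; K=np.linalg.inv(c["mtx"]); v,u=np.mgrid[:400,:640]
P=np.stack([u,v,np.ones_like(u)],-1)@K.T*d[...,None]; W=(P-c["t"])@c["R"]
a=((h[:,:,2]>120)&(h[:,:,1]<60)&(roi>0)&(abs(W[:,:,2]-60)<12)).astype(np.uint8)
n,l,s,ce=cv2.connectedComponentsWithStats(a); i=1+s[1:,4].argmax(); ct=max(cv2.findContours((l==i).astype(np.uint8),0,2)[0],key=cv2.contourArea)
pts=np.array([ray(c,q[0],60)[:2] for q in ct],np.float32)
print(s[i],cv2.minAreaRect(pts),cv2.boxPoints(cv2.minAreaRect(pts)))
C=optics.camera_params("wrist"); print(C)
E
```

```text
[572 174  22  16 197] [582.15228426 181.83248731] [ 222.85257599 -985.34511822   67.        ]
[493 200  14   5  62] [499.25806452 201.9516129 ] [ 283.93648553 -695.05682895   67.        ]
[367 220  25  30 287] [376.74912892 235.05226481] [ 360.77514989 -277.31219662   67.        ]
[275 231  14   7  76] [281.25       234.43421053] [496.89464392  -2.01931408  67.        ]
[ 226  221  113   30 1630] ((496.1490783691406, -4.532196044921875), (359.2196960449219, 64.19512176513672), 58.192989349365234) [[ 374.20654 -140.25238]
 [ 428.76138 -174.08704]
 [ 618.0916   131.18799]
 [ 563.53674  165.02264]]
{'mtx': array([[318.29021761,   0.        , 325.38839189],
       [  0.        , 318.29021761, 198.58109619],
       [  0.        ,   0.        ,   1.        ]]), 'T_tool_cam': array([[ 1.60717337e-03, -9.53524248e-01, -3.01312007e-01,
         7.65536152e+01],
       [ 9.99998255e-01,  1.24556735e-03,  1.39221767e-03,
         9.67703634e-01],
       [-9.52208909e-04, -3.01313719e-01,  9.53524586e-01,
        -1.19273721e+02],
       [ 0.00000000e+00,  0.00000000e+00,  0.00000000e+00,
         1.00000000e+00]])}
```

```bash
cat >> h.py <<'E'
def frame(ty): # tool x = -tray x, tool y = tray y
    ty=np.array([ty[0],ty[1],0.])/np.hypot(*ty[:2]); tx=np.array([ty[1],-ty[0],0])
    return tx,ty,np.stack([-tx,ty,[0,0,-1.]],1)
E
python3 - <<'E'
from h import *
tx,ty,R=frame([189.33,305.28])
P=np.array([496.9,-2,0])-45*ty-5*tx; P[2]=220
ctrl.move_ptp(P,R); ctrl.gripper_to(0)
c=wristcam(); p,d=optics.grab_frame("wrist"); np.savez("w1.npz",p=p,d=d,**c)
cv2.imwrite("pics/w1.png",p[:,:,::-1]); s=sensors.read_state(); print(s["t"],s["eef_pos"],s["grip_width"],s["force"])
E
```

```text
3.1833 [468.9235501  -37.63541514 219.98860177] -0.08650489873598817 [ 0.51554931 -0.37146182 -0.42396976]
```

View pics/w1.png

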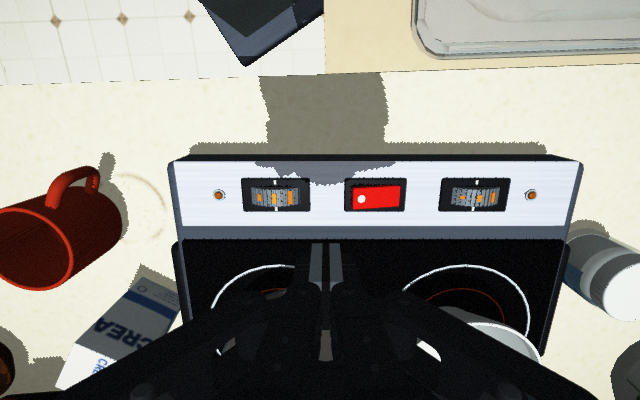

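The wrist image is turned round, with its right being tray left. The white dot is at (362,198), the right wheel at (276,194) and the left wheel at (474,194). I'll zoom in on the wheels and fingertips and compute positions.

Run:
```python
from h import *
f=np.load("w1.npz"); p=f["p"]; c={k:f[k] for k in("mtx","R","t")}
a=cv2.resize(p[170:220,240:320],None,fx=7,fy=5.5,interpolation=2); b=cv2.resize(p[230:280,285:365],None,fx=7,fy=5.5,interpolation=2)
cv2.imwrite("pics/z1.png",np.vstack([a,b])[:,:,::-1])
m=red(p); m[:,:330]=0;m[:,420:]=0; ct=max(cv2.findContours(m,0,2)[0],key=cv2.contourArea)
r=cv2.minAreaRect(ct); print("rocker",r,ray(c,r[0],68)); 
g=p.min(2); 
w=(g>200).astype(np.uint8); w[:,:350]=0; w[:,375:]=0; w[:186]=0; w[208:]=0
M=cv2.moments(w); dot=(M["m10"]/M["m00"],M["m01"]/M["m00"]); print("dot",dot,ray(c,dot,70),M["m00"])
out={}
for n,(u0,u1) in dict(R=(236,316),L=(434,514)).items():
    k=(p.max(2)<70).astype(np.uint8); k[:168]=0;k[222:]=0;k[:,:u0]=0;k[:,u1:]=0
    ct=cv2.convexHull(max(cv2.findContours(k,0,2)[0],key=cv2.contourArea)); r=cv2.minAreaRect(ct); out[n]=ray(c,r[0],61); print(n,r,out[n])
v=out["L"]-out["R"]; print("ty",v/np.linalg.norm(v),np.linalg.norm(v))
```

```text
rocker ((376.0030822753906, 197.0680389404297), (22.2951602935791, 48.949459075927734), 87.39744567871094) [499.80825151  -1.93192129  68.        ]
dot (361.0, 198.5) [493.26470139 -13.85783768  70.        ] 42.0
R ((275.0, 194.0), (32.0, 68.0), 90.0) [451.21211188 -79.04783755  61.        ]
L ((473.5, 194.0), (32.0, 71.0), 90.0) [546.55223326  75.07521059  61.        ]
ty [5.26077799e-01 8.50436446e-01 3.13656625e-16] 181.22817858499408
```

View pics/z1.png

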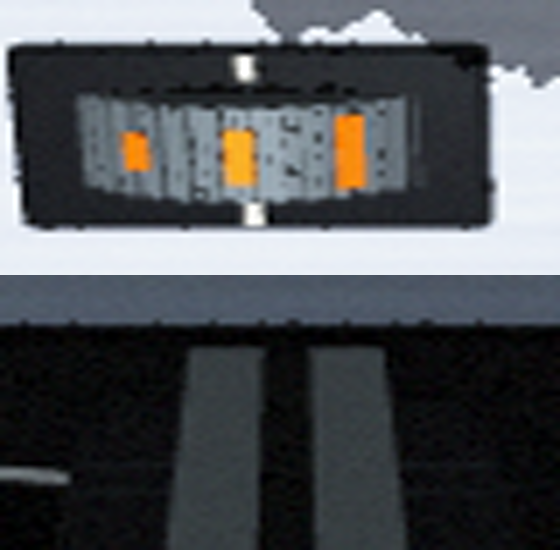

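The right wheel's second bar from the cool side stands at the marks, and the wider bar is on tray left, as it should be. The closed fingertips are about 14 mm wide. I'll press the rocker, then check.

```bash
cat >> h.py <<'E'
tx,ty,R=frame([.5261,.8504]); mid=np.array([499.2,-2,0]); wheel=mid-90*ty
def at(p,tip): return [p[0],p[1],tip+25]
def snap(n):
    c=wristcam(); p,d=optics.grab_frame("wrist"); np.savez(n+".npz",p=p,d=d,**c)
    cv2.imwrite(f"pics/{n}.png",cv2.resize(p[150:230,230:520],None,fx=2.7,fy=2.7,interpolation=2)[:,:,::-1])
def say(*a):
    s=sensors.read_state(); print(*a,round(s["t"],2),s["eef_pos"].round(2),s["force"].round(2))
E
python3 - <<'E'
from h import *
q=mid-17*ty
ctrl.move_l(at(q,82),R); say("above")
print(ctrl.move_l(at(q,63),vel=15,threshold=14)); say("pressed")
ctrl.move_l(at(q,95)); say("up")
ctrl.move_l(at(wheel+5*ty,95))
snap("w2")
print(ctrl.move_l(at(wheel+5*ty,76),vel=60)); say("near")
print(ctrl.move_l(at(wheel+5*ty,67),vel=6,threshold=6)); say("touch")
E
```

```text
above 4.12 [490.93 -16.68 107.75] [-0.8  -0.47 -0.02]
True
pressed 5.1 [490.44 -16.52  92.02] [-1.46 -0.05  6.23]
up 5.44 [490.94 -16.49 120.33] [0.86 0.27 0.08]
False
near 6.56 [454.05 -73.91 100.29] [ 0.55  0.49 -0.11]
True
touch 7.48 [454.51 -74.25  95.94] [-0.4   0.34  3.68]
```

View pics/w2.png

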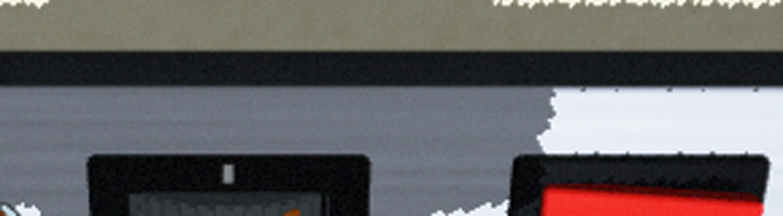

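Whether the rocker is on can't be seen here, because the red half at the lower right is cut off. I'll check it after the roll. The tip is now on the wheel, so next I load it and roll.

Run:
```python
from h import *
s=sensors.read_state(); z=s["eef_pos"][2]-25
def fz(): return np.mean([ (ctrl.hold(.03),sensors.read_state()["force"][2])[1] for _ in range(3)])
b=wheel+5*ty
for _ in range(12):
    f=fz()
    if f>8: break
    z-=.3; ctrl.move_l(at(b,z),vel=15)
print("load",f,z)
for y in np.arange(4,-6.1,-1):
    ctrl.move_l(at(wheel+y*ty,z),vel=12); f=sensors.read_state()["force"]; print(y,round(z,2),f.round(1),round(f@ty,2))
    if f[2]<6: z-=.3
    if f[2]>12: z+=.3
say("end")
ctrl.move_l(at(wheel-6*ty,90),vel=80); ctrl.hold(.3)
P=mid-45*ty-5*tx
ctrl.move_l([P[0],P[1],220],vel=200); snap("w3"); say()
```

```text
load 9.805888189939926 70.0384089653614
4.0 70.04 [-1.4  2.5  8.3] 1.36
3.0 70.04 [-2.   2.3  9.5] 0.84
2.0 70.04 [-2.6  1.8  9.2] 0.18
1.0 70.04 [-1.9  3.   9.8] 1.57
0.0 70.04 [-2.7  0.7  8.7] -0.79
-1.0 70.04 [-3.4  1.7  9.4] -0.35
-2.0 70.04 [-2.1  1.6  9.8] 0.22
-3.0 70.04 [-2.3  2.1  9.7] 0.56
-4.0 70.04 [-3.5  1.2  9. ] -0.79
-5.0 70.04 [-2.6  1.  10.7] -0.53
-6.0 70.04 [-2.7  0.3 10.5] -1.1
end 11.38 [448.8  -83.82  95.86] [-2.65  0.35 10.51]
12.87 [469.93 -37.63 218.28] [ 0.66 -0.75  0.34]
```

View pics/w3.png

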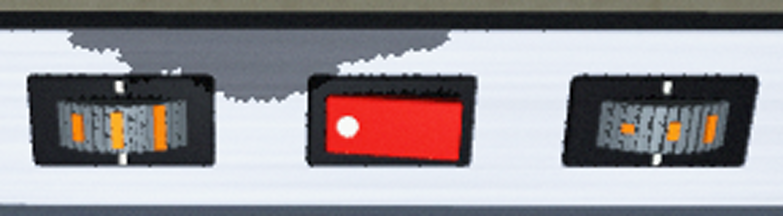

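The right wheel rests with a bar at the marks and the bars look one size wider, with the middle one at (117,130). I'll compare before and after numerically, along with the rocker's tilt.

Run:
```python
from h import *
for n in("w1","w3"):
    f=np.load(n+".npz"); p=f["p"]; d=f["d"]; c={k:f[k] for k in("mtx","R","t")}
    h=cv2.cvtColor(p,cv2.COLOR_RGB2HSV)
    m=((h[:,:,0]>8)&(h[:,:,0]<25)&(h[:,:,1]>170)&(h[:,:,2]>120)).astype(np.uint8); m[:175]=0;m[220:]=0;m[:,:235]=0;m[:,520:]=0
    k,l,s,ce=cv2.connectedComponentsWithStats(m)
    print(n,[(s[i].tolist(),ce[i].round(1).tolist()) for i in np.argsort(ce[:,0]) if i and s[i,4]>5])
    v,u=np.mgrid[:400,:640]; W=(np.stack([u,v,np.ones_like(u)],-1)@np.linalg.inv(c["mtx"]).T*d[...,None]-c["t"])@c["R"]
    r=red(p)>0; r[:,:335]=0;r[:,415:]=0;r[:175]=0;r[220:]=0
    X=W[r]; y=(X-mid)@ty; ok=abs(X[:,2]-66)<15; print("rocker slope",np.polyfit(y[ok],X[ok,2],1),ok.sum())
```

```text
w1 [([258, 194, 3, 7, 20], [259.0, 197.2]), ([272, 194, 4, 9, 34], [273.6, 197.8]), ([288, 191, 4, 13, 52], [289.5, 197.0]), ([460, 196, 5, 3, 14], [462.1, 197.1]), ([477, 195, 5, 7, 29], [479.0, 198.0]), ([490, 193, 5, 10, 34], [492.2, 197.2])]
rocker slope [-0.18561557 70.56495844] 983
w3 [([257, 192, 4, 10, 38], [258.4, 196.7]), ([271, 191, 5, 14, 49], [272.9, 197.7]), ([287, 189, 5, 17, 71], [288.6, 197.2]), ([460, 196, 5, 3, 14], [462.1, 197.1]), ([477, 195, 5, 7, 30], [479.1, 198.0]), ([491, 193, 5, 10, 33], [492.6, 197.1])]
rocker slope [ 0.20275384 70.58876892] 1045
```

```bash
python3 -c "
from plant import ctrl
print(ctrl.finish_job())"
```

```text
the job is handed in; nothing more can be done
None
```

The job is handed in: before-and-after wrist images show the rocker tilted over to on, the right wheel (in front of the carafe) exactly one notch warmer, and the left wheel unmoved; I took no closing check of the carafe, bowl or surroundings, and the robot gave no verdict.

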